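# Pedal the drainage balls into the seed box

## Robot

A 6-joint arm with a two-finger parallel gripper is mounted at the origin on the work surface. World frame = base frame: x ahead of the robot, y to its left, z up, the work surface at z = 0. Lengths are in m, angles in rad, forces in N, time in s.
With the tool pointing down it reaches from about 0.375 to 0.9 m from the base axis. Payload 3.1 kg.
Tool frame: the origin (TCP) lies on the front face of the gripper's body, between the roots of the fingers; the fingertips stand 73 mm ahead of it and the grasp point (between the pads) lies 54 mm ahead of it (manip.tips_ahead is the distance from the TCP to the fingertips, in m); z points along the fingers, y is the line along which they close (so a half turn about z gives the same grasp; the last joint's range is limited). The gripper opens to 85 mm and grips with 20 to 120 N. Pads are 22 mm wide; open, the fingers measure 114 mm over their backs; the gripper's body (76 mm by 85 mm) begins 54 mm behind the grasp point. The pads swing forward as they close: fully open they stand 13 mm farther back than shut.
Start: joints at [1.062, 0.527, 1.433, -0, 1.181, -0.178], TCP at [0.203, 0.591, 0.304] pointing down, gripper open.
Joint ranges: [-3.08, 3.08], [-0.75, 2.2], [0.22, 2.44], [-1.43, 4.57], [0, 2.65], [-2.85, 2.85]. Speed limits (rad/s): [2.79, 2.79, 3.14, 3.14, 3.14, 3.14].

## Interface

Orientations are given as a unit quaternion [x, y, z, w].
In Python, from station import sense, eyes, workorder, manip gives the robot as it stands.
- The arm moves only by the shell command python3 -m inch 'ROWS' [OPENING] [FORCE]. ROWS is JSON, a list of rows, each an object of numbers: "dx", "dy", "dz": the shift along the tool's x, y, z in cm; "wx", "wy", "wz": the turn, a rotation vector about the tool's x, y, z in degrees. In form: [{"dx": .., "dy": .., "dz": .., "wx": .., "wy": .., "wz": ..}, ...]. A call has 1 to 10 rows; each row shifts and turns the commanded pose from where the row before left it, along the tool's axes as they then stand; what a row does not reach is not made up. A row lasts 1/8 s, in which the tool goes at most 62.5 mm and 10.7 degrees, less where a joint would pass 70% of its speed; a pose out of reach is approached as far as the arm can. A call with a gripper value outside its range is refused whole. OPENING is the opening, from 0 (shut) to 1 (fully open), set as the call begins (- or left out, the last holds). The fingers move at their own pace and stop on an object; FORCE is the grip in N (left out, the last holds). Time passes only in rows, so rows that do not move let the fingers close. It gives the time, the measured TCP pose, the force, the opening and the grip force at its end, in the units of the state.
- sense(): the state, without advancing time (a new reading comes with each control period).
- eyes.snapshot(name): name is "scene" or "top" or "wrist"; returns the picture (384x512x3 uint8, red, green, blue); there is no depth.
- eyes.camera_params(name): a dict with "fx", "fy", "cx", "cy" (pixels), "rvec" (rotation vector, rad) and "tvec" (3), from world to camera coordinates, as OpenCV has them. Camera axes: x right, y down, z forward; pixel columns grow to the right and rows downward; lengths in m; the calibration is good to about 2 mm. A picture is of the moment at which its call begins: read the wrist's pose just before it. camera_params takes no time and is no camera call; for the wrist camera it gives the pose at the moment of the call.
- workorder.sign_off(): hands the job in; it is judged then, once.
The state is a dict: "t": time; "q": joint angles; "qd": joint speeds; "tau": joint torques, N m; "tcp_pos": TCP position; "tool_rot": TCP orientation; "force": force on the tool from outside, world axes, zero at the start; "ft_torque": the same for the moment, N m; "finger_gap": opening from 0.0 (shut) to 1.0 (fully open); "gripper_force": force on a finger pad.
Only numpy, scipy, OpenCV 4.12 (cv2) and the standard library are available. Lean on these libraries where they do the work, as an engineer would, in place of code of your own. Each camera call takes 0.05 s, during which the arm holds its last target. There are 200 camera calls.

## Task

Lift the lid off the seed box by its knob and set it down flat in the middle of the cork mat, without dropping it. Then press the dispenser's yellow pedal all the way down to its stop and keep it there until all three terracotta balls have rolled into the seed box, and let the pedal come back up. Do not touch the balls, and leave the hand rake lying where it is.

Things in the scene. Friction and masses are not known exactly. Their poses are not given: they have to be found in the camera images.
- pedal (a joint): angle of the dispenser's spring pedal: 0 = up (rest), 0.26 = down on its stop. Its hinge is level, along the dispenser's y, at x +90 mm, z 100 mm in the dispenser's frame; the lever runs forward under the chute to the yellow pad. Its red gate tab stands 17 mm proud in the chute and is flush with the floor only beyond about 0.2. Spring force at the pad: 3 N at first, 9 N at the stop
- pedal_pad (a point): centre of the top of the yellow pedal pad (90 mm along the lever by 85 mm wide, 10 mm thick), 240 mm in front of the hinge axis; it moves with the pedal: 106 mm above the bench at rest and about 44 mm at the stop, where the pad slopes 15 degrees down to the front; axes as the dispenser's when up
- dispenser: fixed blue-framed ball dispenser; origin on the bench under the gate, z up, pedal at the front (-x). An open aluminium chute, 68 mm wide with 34 mm walls, runs along y, sloping down 12 degrees from y +170 mm (floor 164 mm above the bench) past the gate at y 0 (floor 128 mm) to the spout at y -75 mm (floor 112 mm), 14 mm short of the seed box lid
- seed_box: fixed black plastic seed box of three tiers, 160 x 160 mm outside (166 mm with its ribs), 90 mm high, walls 5 mm, open on top under its lid; origin at the centre of its underside on the bench
- box_in (a point): centre of the seed box's inner floor, 5 mm above the bench
- lid: loose green plastic lid, 220 g, lying on the seed box at the start: a plate 166 x 166 x 8 mm over a 138 x 138 x 6 mm locating step that drops loosely into the box. Origin at the centre of the step's underside, z up; the plate's top is at z 14 mm, the knob reaches z 54 mm
- lid_knob (a point): point to grip on the lid's orange round knob: on its axis, 40 mm above the lid's origin; the knob is 28 mm in diameter from 14 mm below to 14 mm above this point, narrower beneath
- mat: fixed flat cork mat, 220 x 220 x 3 mm, on the bench; origin at the centre of its underside
- ball1_center (a point): centre of terracotta ball 1, 46 mm in diameter, 90 g; ball 1 waits against the gate tab, 2 and 3 behind it up the chute
- ball2_center (a point): centre of terracotta ball 2, 46 mm in diameter, 90 g; ball 1 waits against the gate tab, 2 and 3 behind it up the chute
- ball3_center (a point): centre of terracotta ball 3, 46 mm in diameter, 90 g; ball 1 waits against the gate tab, 2 and 3 behind it up the chute
- rake: bystander: aluminium hand rake with wooden handle lying flat, 280 mm long, 80 mm wide, 24 mm high; origin under its middle, tines to its +x

How it is judged:
On the way, in this order (a step that is already met when the one before it is completed fails the run):
1. the lid lies flat and still on the cork mat (horizontal distance between lid and mat below 0.05 m and height (world z) of lid below 0.012 m and angle between lid's own z axis and vertical below 0.06 rad and linear speed of lid below 0.03 m/s), for 0.3 s.
2. the pedal is held down at its stop with all three balls in the seed box (value of joint pedal above 0.24 rad and horizontal distance between each of ball1_center, ball2_center, ball3_center and box_in below 0.09 m and height (world z) of each of ball1_center, ball2_center, ball3_center below 0.08 m), for 0.2 s.
At the end, for the whole second after the job is handed in: The lid lies flat, released and still on the cork mat with its centre within 50 mm of the mat's centre; all three balls lie at rest inside the seed box; the pedal is back up (within 0.03 rad of its rest) (all of step 1 and horizontal distance between each of ball1_center, ball2_center, ball3_center and box_in below 0.09 m and height (world z) of each of ball1_center, ball2_center, ball3_center below 0.08 m and value of joint pedal below 0.03 rad and linear speed of each of ball1, ball2, ball3 below 0.05 m/s); the robot touches nothing.
It fails at once if a ball is touched by the robot (contact force between any of the fingers, the arm and ball1 above 0.5 N or contact force between any of the fingers, the arm and ball2 above 0.5 N or contact force between any of the fingers, the arm and ball3 above 0.5 N).
It fails at once if the lid is dropped (faster than 0.7 m/s within 50 mm of the bench) (height (world z) of lid below 0.05 m and linear speed of lid above 0.7 m/s).
It fails at once if the hand rake is moved by more than 40 mm (distance of rake from where it was at the start of the episode above 0.04 m).
It also fails if it takes over 62 s, if anything falls off the work surface, if the arm or the gripper's body presses on something with over 40 N, if the wrist force passes 120 N, or if a joint passes its speed limit or range.

## Working session

There is one attempt and no reset: what is moved stays moved. The work goes in short steps, Python scripts to look and compute and a shell command to move; the robot and the scene stay as the last step left them, time stands still between calls to the robot, and variables do not carry over. Pictures are saved under pics/ and viewed, at most 10 in all, crops included, and the job is handed in when it is done.

```bash
mkdir -p pics; ls
python3 - <<'E'
from station import sense, eyes
import cv2,numpy as np
s=sense();print(s['t'],s['tcp_pos'],s['tool_rot'],s['finger_gap'])
for n in('top','scene'):
    im=eyes.snapshot(n);cv2.imwrite(f'pics/{n}0.png',im[...,::-1]);np.save(f'{n}0.npy',im)
    p=eyes.camera_params(n);print(n,{k:np.round(v,3).tolist() for k,v in p.items()})
E
```

```text
pics
0.0 [0.20269058 0.59062813 0.30292268] [ 1.64656657e-01  9.86350334e-01 -1.03416342e-03 -3.65954082e-04] 1.0010309188559199
top {'fx': 383.26, 'fy': 383.26, 'cx': 253.0, 'cy': 194.754, 'rvec': [2.168, -2.018, 0.232], 'tvec': [0.013, 0.581, 0.986]}
scene {'fx': 390.266, 'fy': 390.266, 'cx': 258.839, 'cy': 191.258, 'rvec': [1.491, 2.226, -0.752], 'tvec': [0.184, -0.346, 1.649]}
```

View pics/top0.png

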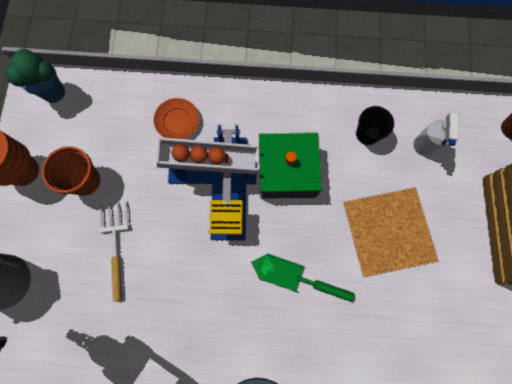

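View pics/scene0.png

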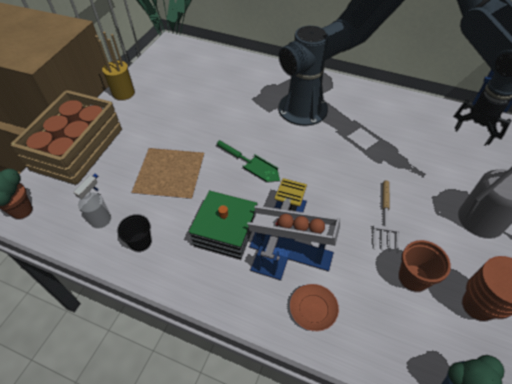

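The top view shows the knob at (291,158), the mat centred near (391,232), the pad near (226,216) and the balls at (180–217,154). The scene view agrees. Next I'll measure them with colour masks and rays.

```bash
cat > h.py <<'E'
import numpy as np,cv2
from station import sense,eyes
def cam(n):
    p=eyes.camera_params(n);R=cv2.Rodrigues(np.array(p['rvec'],float))[0];return p,R,np.array(p['tvec'],float)
def ray(p,R,t,u,v,z):
    d=R.T@np.array([(u-p['cx'])/p['fx'],(v-p['cy'])/p['fy'],1]);c=-R.T@t
    return c+d*(z-c[2])/d[2]
def blobs(im,lo,hi,amin=20):
    m=cv2.inRange(cv2.cvtColor(im,cv2.COLOR_RGB2HSV),lo,hi)
    cs=cv2.findContours(m,cv2.RETR_EXTERNAL,cv2.CHAIN_APPROX_NONE)[0]
    return sorted([c for c in cs if cv2.contourArea(c)>=amin],key=cv2.contourArea,reverse=True)
def rect(c,C,z):
    P=np.array([ray(*C,*q[0],z)[:2] for q in c],np.float32)
    return cv2.minAreaRect(P)
E
python3 - <<'E'
from h import *
im=np.load('top0.npy');C=cam('top')
hsv=cv2.cvtColor(im,cv2.COLOR_RGB2HSV)
for u,v in[(291,157),(391,232),(226,205),(305,180),(199,153)]:print((u,v),hsv[v,u])
def show(nm,lo,hi,z,n=2,roi=None,a=20):
    j=im.copy()
    if roi: k=np.zeros_like(j);k[roi[1]:roi[3],roi[0]:roi[2]]=j[roi[1]:roi[3],roi[0]:roi[2]];j=k
    for c in blobs(j,lo,hi,a)[:n]:
        m=cv2.moments(c);r=rect(c,C,z);print(nm,np.round((m['m10']/m['m00'],m['m01']/m['m00']),1),np.round(ray(*C,m['m10']/m['m00'],m['m01']/m['m00'],z),3),'rect',np.round(r[0]+r[1],3),round(r[2],1))
show('knob',(5,150,100),(16,255,255),.130,1,(270,140,310,175))
show('mat',(8,80,60),(22,255,255),.003,1,(330,170,450,290))
show('lid',(45,100,30),(75,255,255),.098,1,(250,120,330,205))
show('pad',(22,150,100),(35,255,255),.106,3,(200,190,250,245))
show('balls',(0,120,60),(9,255,255),.16,3,(165,140,235,168))
E
```

```text
(291, 157) [ 12 255 205]
(391, 232) [ 15 163 155]
(226, 205) [ 23 127  44]
(305, 180) [ 70 253 111]
(199, 153) [  9 207 158]
knob [290.6 156.7] [ 0.674 -0.038  0.13 ] rect [ 0.674 -0.038  0.025  0.024] 3.0
mat [389.9 231.9] [ 0.513 -0.342  0.003] rect [ 0.516 -0.342  0.218  0.218] 15.8
lid [289.5 162.5] [ 0.668 -0.039  0.098] rect [ 0.67  -0.038  0.167  0.166] 5.2
pad [225.7 218. ] [0.502 0.12  0.106] rect [0.507 0.12  0.087 0.084] 4.1
balls [198.9 153.7] [0.655 0.199 0.16 ] rect [0.655 0.197 0.046 0.143] 0.5
```

Sizes check out: lid 166 mm, mat 218 mm, pad 87×84 mm. The knob is at about (0.672,-0.038), the mat at (0.515,-0.342) and the pad at (0.507,0.120). Next I'll move above the knob.

```bash
cat >> h.py <<'E'
def go(x,y,z):
    from scipy.spatial.transform import Rotation as r
    s=sense();d=r.from_quat(s['tool_rot']).inv().apply(np.array([x,y,z])-s['tcp_pos'])*100
    print('tool shift cm',d.round(2),'rows>=',np.ceil(np.linalg.norm(d)/6.2),'F',s['force'].round(1),'t',s['t'],'gap',round(s['finger_gap'],2))
E
python3 -c "
from h import *
go(.672,-.038,.30)"
```

```text
tool shift cm [-64.8  -44.21   0.37] rows>= 13.0 F [-1.3  0.1  0.9] t 0.1 gap 1.0
```

```bash
python3 -m inch '[{"dx":-2,"dy":-1.4,"dz":-1},{"dx":-4.2,"dy":-2.9,"dz":-1},{"dx":-4.6,"dy":-3.1},{"dx":-4.6,"dy":-3.1},{"dx":-4.6,"dy":-3.1},{"dx":-4.6,"dy":-3.1},{"dx":-4.6,"dy":-3.1},{"dx":-4.6,"dy":-3.1},{"dx":-4.6,"dy":-3.1},{"dx":-4.6,"dy":-3.1}]' 1
python3 -m inch '[{"dx":-4.6,"dy":-3.1},{"dx":-4.6,"dy":-3.1},{"dx":-4.6,"dy":-3.1},{"dx":-4.2,"dy":-2.9},{"dx":-2.4,"dy":-1.9},{}, {}]'
python3 - <<'E'
from h import *
go(.672,-.038,.30)
C=cam('wrist');im=eyes.snapshot('wrist');cv2.imwrite('pics/w1.png',im[...,::-1])
for c in blobs(im,(5,150,100),(16,255,255),200)[:3]:
    (u,v),r=cv2.minEnclosingCircle(c);print(u,v,r,ray(*C,u,v,.138),r*2/C[0]['fx'])
E
```

```text
tool shift cm [-64.8  -44.21   0.37] rows>= 13.0 F [-1.3  0.1  0.9] t 0.1 gap 1.0invalid input at $[0]: expected keys dx, dy, dz, wx, wy, wz
invalid input at $[0]: expected keys dx, dy, dz, wx, wy, wz
```

View pics/w1.png

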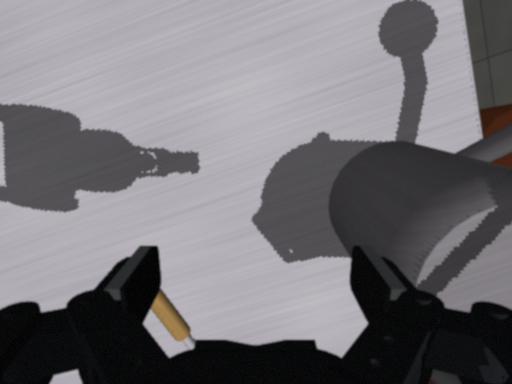

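The moves were refused because every key is required. The wrist view shows only bare bench, the watering can and shadows. I'll resend with full rows.

```bash
python3 -m inch '[{"dx":-2,"dy":-1.4,"dz":-1,"wx":0,"wy":0,"wz":0},{"dx":-4.2,"dy":-2.9,"dz":-1,"wx":0,"wy":0,"wz":0},{"dx":-4.6,"dy":-3.1,"dz":0,"wx":0,"wy":0,"wz":0},{"dx":-4.6,"dy":-3.1,"dz":0,"wx":0,"wy":0,"wz":0},{"dx":-4.6,"dy":-3.1,"dz":0,"wx":0,"wy":0,"wz":0},{"dx":-4.6,"dy":-3.1,"dz":0,"wx":0,"wy":0,"wz":0},{"dx":-4.6,"dy":-3.1,"dz":0,"wx":0,"wy":0,"wz":0},{"dx":-4.6,"dy":-3.1,"dz":0,"wx":0,"wy":0,"wz":0},{"dx":-4.6,"dy":-3.1,"dz":0,"wx":0,"wy":0,"wz":0},{"dx":-4.6,"dy":-3.1,"dz":0,"wx":0,"wy":0,"wz":0}]' 1
python3 -m inch '[{"dx":-4.6,"dy":-3.1,"dz":0,"wx":0,"wy":0,"wz":0},{"dx":-4.6,"dy":-3.1,"dz":0,"wx":0,"wy":0,"wz":0},{"dx":-4.6,"dy":-3.1,"dz":0,"wx":0,"wy":0,"wz":0},{"dx":-4.2,"dy":-2.9,"dz":0,"wx":0,"wy":0,"wz":0},{"dx":-2.4,"dy":-1.9,"dz":0,"wx":0,"wy":0,"wz":0},{"dx":0,"dy":0,"dz":0,"wx":0,"wy":0,"wz":0},{"dx":0,"dy":0,"dz":0,"wx":0,"wy":0,"wz":0}]'
python3 - <<'E'
from h import *
go(.672,-.038,.30)
C=cam('wrist');im=eyes.snapshot('wrist');cv2.imwrite('pics/w2.png',im[...,::-1])
for c in blobs(im,(5,150,100),(16,255,255),200)[:3]:
    (u,v),r=cv2.minEnclosingCircle(c);print(u,v,r,ray(*C,u,v,.138),r*2/C[0]['fx'])
E
```

```text
t: 1.4
tcp_pos: [0.5158, 0.1734, 0.3246]
tool_rot: [0.165, 0.986, -0.0, 0.0]
force: [0.3, 1.2, 0.1]
finger_gap: 0.998
gripper_force: 0.0
t: 2.28
tcp_pos: [0.6613, -0.0236, 0.324]
tool_rot: [0.165, 0.986, 0.0, -0.001]
force: [-0.7, -0.9, 0.5]
finger_gap: 1.0
gripper_force: 0.0
tool shift cm [-1.49 -1.01  2.4 ] rows>= 1.0 F [-0.7 -0.9  0.5] t 2.275 gap 1.0
494.7213439941406 112.97528076171875 31.001760482788086 [0.66267553 0.17346017 0.138     ] 0.19368842672860345
511.0 199.0 38.000099182128906 [0.7375967  0.17709648 0.138     ] 0.23741166022502974
242.4895782470703 207.7239532470703 16.64602279663086 [ 0.6719184  -0.03756118  0.138     ] 0.10399867351268374
```

View pics/w2.png

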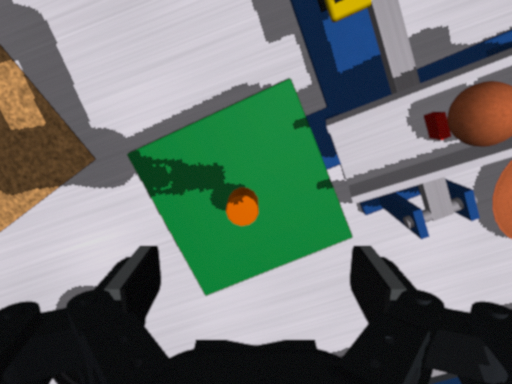

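The knob at (242,208) gives (0.672,-0.038), matching the first estimate, and it is clear of the spout. I'll centre, descend and grip.

```bash
python3 -m inch '[{"dx":-1.5,"dy":-1,"dz":0,"wx":0,"wy":0,"wz":0},{"dx":0,"dy":0,"dz":3,"wx":0,"wy":0,"wz":0},{"dx":0,"dy":0,"dz":4,"wx":0,"wy":0,"wz":0},{"dx":0,"dy":0,"dz":3,"wx":0,"wy":0,"wz":0},{"dx":0,"dy":0,"dz":2.4,"wx":0,"wy":0,"wz":0},{"dx":0,"dy":0,"dz":1.5,"wx":0,"wy":0,"wz":0},{"dx":0,"dy":0,"dz":0.5,"wx":0,"wy":0,"wz":0},{"dx":0,"dy":0,"dz":0,"wx":0,"wy":0,"wz":0},{"dx":0,"dy":0,"dz":0,"wx":0,"wy":0,"wz":0}]'
python3 -c "
from h import *
go(.672,-.038,.18)"
python3 -m inch '[{"dx":0,"dy":0,"dz":0,"wx":0,"wy":0,"wz":0},{"dx":0,"dy":0,"dz":0,"wx":0,"wy":0,"wz":0},{"dx":0,"dy":0,"dz":0,"wx":0,"wy":0,"wz":0},{"dx":0,"dy":0,"dz":0,"wx":0,"wy":0,"wz":0},{"dx":0,"dy":0,"dz":0,"wx":0,"wy":0,"wz":0},{"dx":0,"dy":0,"dz":0,"wx":0,"wy":0,"wz":0},{"dx":0,"dy":0,"dz":0,"wx":0,"wy":0,"wz":0},{"dx":0,"dy":0,"dz":0,"wx":0,"wy":0,"wz":0}]' 0 60
```

```text
t: 3.45
tcp_pos: [0.6739, -0.0378, 0.1811]
tool_rot: [0.165, 0.986, -0.0, 0.001]
force: [0.9, 0.0, 0.1]
finger_gap: 0.996
gripper_force: 0.0
tool shift cm [ 0.17 -0.08  0.11] rows>= 1.0 F [0.9 0.  0.1] t 3.45 gap 1.0
t: 4.45
tcp_pos: [0.6735, -0.0378, 0.1804]
tool_rot: [0.165, 0.986, -0.0, 0.0]
force: [-1.3, -0.5, 6.2]
finger_gap: 0.308
gripper_force: 59.5
```

```bash
python3 -m inch '[{"dx":0,"dy":0,"dz":-0.5,"wx":0,"wy":0,"wz":0},{"dx":0,"dy":0,"dz":-1,"wx":0,"wy":0,"wz":0},{"dx":0,"dy":0,"dz":-1.5,"wx":0,"wy":0,"wz":0},{"dx":0,"dy":0,"dz":-1.5,"wx":0,"wy":0,"wz":0},{"dx":0,"dy":0,"dz":-1.5,"wx":0,"wy":0,"wz":0},{"dx":0,"dy":0,"dz":-1,"wx":0,"wy":0,"wz":0},{"dx":0,"dy":0,"dz":-0.5,"wx":0,"wy":0,"wz":0},{"dx":0,"dy":0,"dz":0,"wx":0,"wy":0,"wz":0}]'
python3 - <<'E'
from h import *
go(.515,-.342,.256)
im=eyes.snapshot('scene');cv2.imwrite('pics/s2.png',cv2.resize(im[100:300,100:350,::-1],None,fx=2.5,fy=2.5))
E
```

```text
t: 5.45
tcp_pos: [0.6732, -0.0377, 0.2552]
tool_rot: [0.165, 0.986, -0.0, 0.0]
force: [0.8, 0.2, -1.7]
finger_gap: 0.309
gripper_force: 59.1
tool shift cm [  5.08 -33.92  -0.08] rows>= 6.0 F [ 0.8  0.2 -1.7] t 5.45 gap 0.31
```

View pics/s2.png

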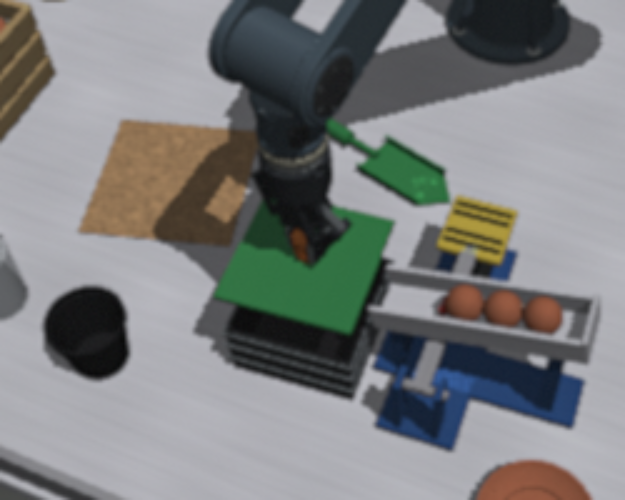

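The lid is held level at about (305,265) in the crop and is clear of the box. I'll carry it to the mat.

```bash
python3 -m inch '[{"dx":0.3,"dy":-1.9,"dz":0,"wx":0,"wy":0,"wz":0},{"dx":0.5,"dy":-3.5,"dz":0,"wx":0,"wy":0,"wz":0},{"dx":0.7,"dy":-4.5,"dz":0,"wx":0,"wy":0,"wz":0},{"dx":0.7,"dy":-4.5,"dz":0,"wx":0,"wy":0,"wz":0},{"dx":0.7,"dy":-4.5,"dz":0,"wx":0,"wy":0,"wz":0},{"dx":0.7,"dy":-4.5,"dz":0,"wx":0,"wy":0,"wz":0},{"dx":0.6,"dy":-4.5,"dz":0,"wx":0,"wy":0,"wz":0},{"dx":0.5,"dy":-3.5,"dz":0,"wx":0,"wy":0,"wz":0},{"dx":0.3,"dy":-2.2,"dz":0,"wx":0,"wy":0,"wz":0},{"dx":0,"dy":-0.3,"dz":0,"wx":0,"wy":0,"wz":0}]'
python3 -m inch '[{"dx":0,"dy":0,"dz":2,"wx":0,"wy":0,"wz":0},{"dx":0,"dy":0,"dz":3,"wx":0,"wy":0,"wz":0},{"dx":0,"dy":0,"dz":3,"wx":0,"wy":0,"wz":0},{"dx":0,"dy":0,"dz":3,"wx":0,"wy":0,"wz":0},{"dx":0,"dy":0,"dz":2,"wx":0,"wy":0,"wz":0},{"dx":0,"dy":0,"dz":1,"wx":0,"wy":0,"wz":0},{"dx":0,"dy":0,"dz":0.3,"wx":0,"wy":0,"wz":0},{"dx":0,"dy":0,"dz":0,"wx":0,"wy":0,"wz":0},{"dx":0,"dy":0,"dz":0,"wx":0,"wy":0,"wz":0}]'
python3 -c "
from h import *
go(.515,-.342,.0995)"
```

```text
t: 6.75
tcp_pos: [0.5148, -0.3435, 0.2546]
tool_rot: [0.166, 0.986, 0.0, -0.0]
force: [1.2, 0.4, -1.0]
finger_gap: 0.304
gripper_force: 59.2
t: 7.88
tcp_pos: [0.5163, -0.3424, 0.1129]
tool_rot: [0.165, 0.986, -0.0, 0.001]
force: [-0.4, 0.0, -1.1]
finger_gap: 0.302
gripper_force: 59.2
tool shift cm [ 0.14 -0.    1.34] rows>= 1.0 F [-0.4  0.  -1.1] t 7.875 gap 0.3
```

```bash
python3 -m inch '[{"dx":0,"dy":0,"dz":0.4,"wx":0,"wy":0,"wz":0},{"dx":0,"dy":0,"dz":0.3,"wx":0,"wy":0,"wz":0},{"dx":0,"dy":0,"dz":0.2,"wx":0,"wy":0,"wz":0},{"dx":0,"dy":0,"dz":0.2,"wx":0,"wy":0,"wz":0},{"dx":0,"dy":0,"dz":0.1,"wx":0,"wy":0,"wz":0},{"dx":0,"dy":0,"dz":0,"wx":0,"wy":0,"wz":0},{"dx":0,"dy":0,"dz":0,"wx":0,"wy":0,"wz":0},{"dx":0,"dy":0,"dz":0,"wx":0,"wy":0,"wz":0}]'
```

```text
t: 8.88
tcp_pos: [0.5158, -0.3421, 0.1]
tool_rot: [0.165, 0.986, -0.0, 0.0]
force: [0.3, -0.3, -1.4]
finger_gap: 0.302
gripper_force: 59.2
```

Not touching yet, so I'll go down in small steps.

```bash
python3 -m inch '[{"dx":0,"dy":0,"dz":0.1,"wx":0,"wy":0,"wz":0},{"dx":0,"dy":0,"dz":0.1,"wx":0,"wy":0,"wz":0},{"dx":0,"dy":0,"dz":0,"wx":0,"wy":0,"wz":0},{"dx":0,"dy":0,"dz":0,"wx":0,"wy":0,"wz":0}]'
```

```text
t: 9.38
tcp_pos: [0.5159, -0.3422, 0.0994]
tool_rot: [0.165, 0.986, -0.0, 0.0]
force: [-1.3, 1.2, 6.8]
finger_gap: 0.307
gripper_force: 60.1
```

Contact, with the force at +7 N. I'll release and rise.

```bash
python3 -m inch '[{"dx":0,"dy":0,"dz":0,"wx":0,"wy":0,"wz":0},{"dx":0,"dy":0,"dz":0,"wx":0,"wy":0,"wz":0},{"dx":0,"dy":0,"dz":0,"wx":0,"wy":0,"wz":0},{"dx":0,"dy":0,"dz":0,"wx":0,"wy":0,"wz":0},{"dx":0,"dy":0,"dz":0,"wx":0,"wy":0,"wz":0},{"dx":0,"dy":0,"dz":0,"wx":0,"wy":0,"wz":0}]' 1
python3 -m inch '[{"dx":0,"dy":0,"dz":-1,"wx":0,"wy":0,"wz":0},{"dx":0,"dy":0,"dz":-2,"wx":0,"wy":0,"wz":0},{"dx":0,"dy":0,"dz":-3,"wx":0,"wy":0,"wz":0},{"dx":0,"dy":0,"dz":-4,"wx":0,"wy":0,"wz":0},{"dx":0,"dy":0,"dz":-4,"wx":0,"wy":0,"wz":0},{"dx":0,"dy":0,"dz":-2,"wx":0,"wy":0,"wz":0},{"dx":0,"dy":0,"dz":0,"wx":0,"wy":0,"wz":0}]'
python3 - <<'E'
from h import *
go(.507,.12,.25)
C=cam('top');im=eyes.snapshot('wrist');cv2.imwrite('pics/w3.png',im[...,::-1])
p=cam('wrist')
for c in blobs(im,(45,100,30),(75,255,255),2000)[:1]:print(rect(c,p,.017))
for c in blobs(im,(5,150,100),(16,255,255),200)[:2]:
    (u,v),r=cv2.minEnclosingCircle(c);print(u,v,r,ray(*p,u,v,.057))
E
```

```text
t: 10.12
tcp_pos: [0.5158, -0.3421, 0.0978]
tool_rot: [0.165, 0.986, 0.0, -0.0]
force: [0.3, 0.0, 0.7]
finger_gap: 0.998
gripper_force: 0.0
t: 11.0
tcp_pos: [0.5166, -0.3428, 0.2615]
tool_rot: [0.165, 0.986, -0.002, 0.003]
force: [0.1, 0.6, -0.8]
finger_gap: 1.001
gripper_force: 0.0
tool shift cm [15.94 43.46  0.93] rows>= 8.0 F [ 0.1  0.6 -0.8] t 11.0 gap 1.0
((0.5149434208869934, -0.3402407765388489), (0.1637158989906311, 0.1633443981409073), 4.977819919586182)
255.91773986816406 182.44454956054688 15.33569622039795 [ 0.51412068 -0.34014978  0.057     ]
```

View pics/w3.png

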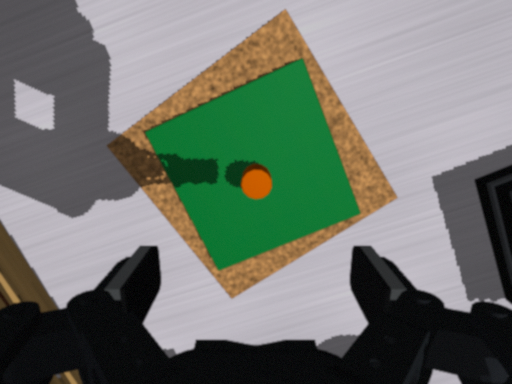

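The lid lies flat and central on the mat, knob at (256,182), within 2 mm of the mat's centre. I'll shut the gripper and go above the pad.

```bash
python3 -m inch '[{"dx":0.7,"dy":1.8,"dz":0,"wx":0,"wy":0,"wz":0},{"dx":1.5,"dy":4,"dz":0,"wx":0,"wy":0,"wz":0},{"dx":2,"dy":5.4,"dz":0,"wx":0,"wy":0,"wz":0},{"dx":2,"dy":5.4,"dz":0,"wx":0,"wy":0,"wz":0},{"dx":2,"dy":5.4,"dz":0,"wx":0,"wy":0,"wz":0},{"dx":2,"dy":5.4,"dz":0,"wx":0,"wy":0,"wz":0},{"dx":2,"dy":5.4,"dz":0,"wx":0,"wy":0,"wz":0},{"dx":2,"dy":5.4,"dz":0,"wx":0,"wy":0,"wz":0},{"dx":1.5,"dy":4,"dz":0,"wx":0,"wy":0,"wz":0},{"dx":0.7,"dy":1.5,"dz":0,"wx":0,"wy":0,"wz":0}]' 0 60
python3 -m inch '[{"dx":0,"dy":0,"dz":0,"wx":0,"wy":0,"wz":0},{"dx":0,"dy":0,"dz":0,"wx":0,"wy":0,"wz":0},{"dx":0,"dy":0,"dz":0,"wx":0,"wy":0,"wz":0}]'
python3 - <<'E'
from h import *
go(.503,.12,.195)
p=cam('wrist');print('cam',(-p[1].T@p[2]).round(3),sense()['tcp_pos'])
im=eyes.snapshot('wrist');cv2.imwrite('pics/w4.png',im[...,::-1])
m=cv2.inRange(cv2.cvtColor(im,cv2.COLOR_RGB2HSV),(22,150,60),(35,255,255))
m=cv2.morphologyEx(m,cv2.MORPH_CLOSE,np.ones((25,25)))
c=max(cv2.findContours(m,0,1)[0],key=cv2.contourArea);print(rect(c,p,.106))
E
```

```text
t: 12.3
tcp_pos: [0.5005, 0.1273, 0.2567]
tool_rot: [0.163, 0.987, -0.0, -0.002]
force: [-0.7, -0.6, 0.5]
finger_gap: -0.0
gripper_force: 0.0
t: 12.68
tcp_pos: [0.5029, 0.1231, 0.2578]
tool_rot: [0.166, 0.986, -0.0, -0.0]
force: [0.2, 0.3, -0.2]
finger_gap: -0.003
gripper_force: 0.0
tool shift cm [-0.12 -0.29  6.28] rows>= 2.0 F [ 0.2  0.3 -0.2] t 12.675 gap -0.0
cam [0.437 0.146 0.328] [0.50286009 0.12312007 0.25781315]
((0.5072115659713745, 0.12106099724769592), (0.08932401984930038, 0.08366913348436356), 3.6613426208496094)
```

View pics/w4.png

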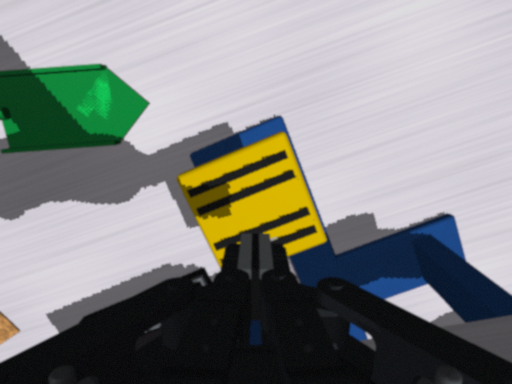

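The shut fingertips are over the pad, whose yellow area runs (180–325, 135–265) px with its centre at (0.507,0.121). Pressing down now.

```bash
python3 -m inch '[{"dx":0,"dy":-0.2,"dz":2,"wx":0,"wy":0,"wz":0},{"dx":0,"dy":0,"dz":3,"wx":0,"wy":0,"wz":0},{"dx":0,"dy":0,"dz":2,"wx":0,"wy":0,"wz":0},{"dx":0,"dy":0,"dz":1.5,"wx":0,"wy":0,"wz":0},{"dx":0,"dy":0,"dz":1.5,"wx":0,"wy":0,"wz":0},{"dx":0,"dy":0,"dz":1.5,"wx":0,"wy":0,"wz":0},{"dx":0,"dy":0,"dz":1.3,"wx":0,"wy":0,"wz":0},{"dx":0,"dy":0,"dz":0.8,"wx":0,"wy":0,"wz":0},{"dx":0,"dy":0,"dz":0,"wx":0,"wy":0,"wz":0},{"dx":0,"dy":0,"dz":0,"wx":0,"wy":0,"wz":0}]'
python3 -m inch '[{"dx":0,"dy":0,"dz":0.2,"wx":0,"wy":0,"wz":0},{"dx":0,"dy":0,"dz":0.1,"wx":0,"wy":0,"wz":0},{"dx":0,"dy":0,"dz":0,"wx":0,"wy":0,"wz":0},{"dx":0,"dy":0,"dz":0,"wx":0,"wy":0,"wz":0}]'
```

```text
t: 13.98
tcp_pos: [0.5049, 0.1226, 0.1227]
tool_rot: [0.165, 0.986, 0.001, 0.004]
force: [1.7, -0.6, 7.0]
finger_gap: 0.002
gripper_force: 3.4
t: 14.48
tcp_pos: [0.5054, 0.1226, 0.12]
tool_rot: [0.165, 0.986, 0.001, 0.004]
force: [1.7, -1.1, 8.0]
finger_gap: 0.003
gripper_force: 3.5
```

```bash
python3 -m inch '[{"dx":0,"dy":0,"dz":0.2,"wx":0,"wy":0,"wz":0},{"dx":0,"dy":0,"dz":0.1,"wx":0,"wy":0,"wz":0},{"dx":0,"dy":0,"dz":0,"wx":0,"wy":0,"wz":0},{"dx":0,"dy":0,"dz":0,"wx":0,"wy":0,"wz":0}]'
python3 -m inch '[{"dx":0,"dy":0,"dz":0.1,"wx":0,"wy":0,"wz":0},{"dx":0,"dy":0,"dz":0.1,"wx":0,"wy":0,"wz":0},{"dx":0,"dy":0,"dz":0,"wx":0,"wy":0,"wz":0},{"dx":0,"dy":0,"dz":0,"wx":0,"wy":0,"wz":0}]'
```

```text
t: 14.98
tcp_pos: [0.5059, 0.1226, 0.1172]
tool_rot: [0.165, 0.986, 0.001, 0.005]
force: [2.2, -0.8, 7.8]
finger_gap: 0.001
gripper_force: 3.6
t: 15.48
tcp_pos: [0.5061, 0.1226, 0.1159]
tool_rot: [0.165, 0.986, 0.001, 0.006]
force: [2.4, -1.7, 12.9]
finger_gap: -0.0
gripper_force: 6.4
```

At the stop: the force jumped to 13 N. I'll hold, then look.

```bash
python3 -m inch '[{"dx":0,"dy":0,"dz":0.1,"wx":0,"wy":0,"wz":0},{"dx":0,"dy":0,"dz":0,"wx":0,"wy":0,"wz":0},{"dx":0,"dy":0,"dz":0,"wx":0,"wy":0,"wz":0},{"dx":0,"dy":0,"dz":0,"wx":0,"wy":0,"wz":0},{"dx":0,"dy":0,"dz":0,"wx":0,"wy":0,"wz":0},{"dx":0,"dy":0,"dz":0,"wx":0,"wy":0,"wz":0},{"dx":0,"dy":0,"dz":0,"wx":0,"wy":0,"wz":0},{"dx":0,"dy":0,"dz":0,"wx":0,"wy":0,"wz":0},{"dx":0,"dy":0,"dz":0,"wx":0,"wy":0,"wz":0},{"dx":0,"dy":0,"dz":0,"wx":0,"wy":0,"wz":0}]'
python3 - <<'E'
from h import *
a=[eyes.snapshot('top')[100:290,140:360,::-1],eyes.snapshot('scene')[150:340,150:370,::-1]]
cv2.imwrite('pics/p5.png',cv2.resize(np.hstack(a),None,fx=1.8,fy=1.8))
E
```

```text
t: 16.73
tcp_pos: [0.5062, 0.1226, 0.1155]
tool_rot: [0.165, 0.986, 0.001, 0.006]
force: [0.8, -1.7, 18.1]
finger_gap: -0.003
gripper_force: 8.7
```

View pics/p5.png

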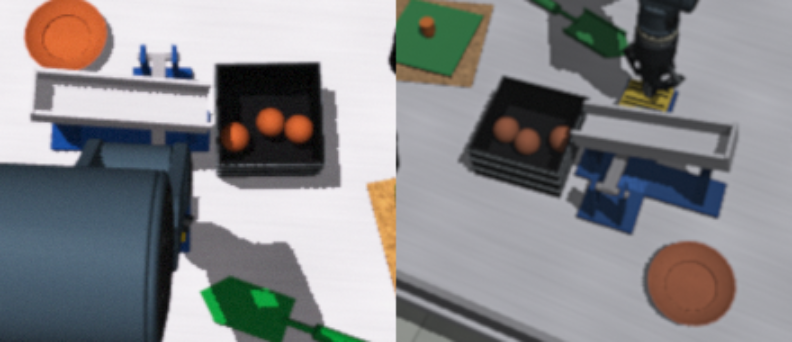

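All three balls are in the box, at (235,137), (270,122) and (299,128) in the left crop, and the chute is empty. I'll hold briefly more, then rise and check the pedal.

```bash
python3 -m inch '[{"dx":0,"dy":0,"dz":0,"wx":0,"wy":0,"wz":0},{"dx":0,"dy":0,"dz":0,"wx":0,"wy":0,"wz":0},{"dx":0,"dy":0,"dz":0,"wx":0,"wy":0,"wz":0},{"dx":0,"dy":0,"dz":0,"wx":0,"wy":0,"wz":0}]'
python3 -m inch '[{"dx":0,"dy":0,"dz":-0.8,"wx":0,"wy":0,"wz":0},{"dx":0,"dy":0,"dz":-1.5,"wx":0,"wy":0,"wz":0},{"dx":0,"dy":0,"dz":-1.5,"wx":0,"wy":0,"wz":0},{"dx":0,"dy":0,"dz":-1.5,"wx":0,"wy":0,"wz":0},{"dx":0,"dy":0,"dz":-2,"wx":0,"wy":0,"wz":0},{"dx":0,"dy":0,"dz":-3,"wx":0,"wy":0,"wz":0},{"dx":0,"dy":0,"dz":-3,"wx":0,"wy":0,"wz":0},{"dx":0,"dy":0,"dz":-1.5,"wx":0,"wy":0,"wz":0},{"dx":0,"dy":0,"dz":0,"wx":0,"wy":0,"wz":0},{"dx":0,"dy":0,"dz":0,"wx":0,"wy":0,"wz":0}]'
python3 - <<'E'
from h import *
p=cam('wrist');im=eyes.snapshot('wrist')
m=cv2.inRange(cv2.cvtColor(im,cv2.COLOR_RGB2HSV),(22,150,60),(35,255,255))
m=cv2.morphologyEx(m,cv2.MORPH_CLOSE,np.ones((25,25)))
c=max(cv2.findContours(m,0,1)[0],key=cv2.contourArea);print(rect(c,p,.106))
a=[eyes.snapshot('top')[100:290,140:360,::-1],eyes.snapshot('scene')[150:340,150:370,::-1]]
cv2.imwrite('pics/p6.png',cv2.resize(np.hstack(a),None,fx=1.8,fy=1.8))
E
```

```text
t: 17.32
tcp_pos: [0.5062, 0.1226, 0.1155]
tool_rot: [0.165, 0.986, 0.001, 0.006]
force: [1.1, -1.7, 18.8]
finger_gap: 0.004
gripper_force: 8.7
t: 18.58
tcp_pos: [0.5014, 0.1226, 0.2599]
tool_rot: [0.165, 0.986, -0.0, -0.001]
force: [0.3, 0.4, -0.0]
finger_gap: -0.003
gripper_force: 0.0
((0.507214367389679, 0.12107814848423004), (0.0894293338060379, 0.08363939821720123), 3.7116665840148926)
```

View pics/p6.png

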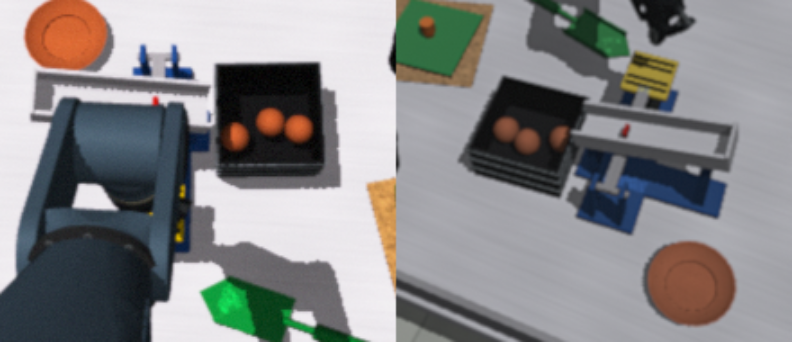

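The balls have not moved in the box, the red gate tab stands up again, the pad is back at its rest outline and the lid is on the mat. Handing in.

```bash
python3 -c "
from station import workorder
print(workorder.sign_off())"
```

```text
the job is handed in; nothing more can be done
None
```

The job is handed in (no verdict came back): the lid lies flat in the middle of the cork mat, all three balls are in the seed box, the pedal is back up, and neither the balls nor the rake were touched.

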